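# Brake the clamping carriage, close its stiff jaw on the block, release the brake

### The arm

A 6-joint arm with a two-finger parallel gripper is mounted at the origin on a cart in front of the work surface, level with it; the furniture and walls round the work are solid. World frame = base frame: x ahead of the robot, y to its left, z up, the work surface at z = 0. Lengths are in m, angles in degrees, forces in N, time in s.
With the tool pointing down it reaches from about 0.4 to 0.825 m from the base axis. Payload 7 kg.
Tool frame: the origin (TCP) lies midway between the tips of the shut fingers; the grasp point (between the pads) lies 19 mm behind it; z points along the fingers, y is the line along which they close (so a half turn about z gives the same grasp; the last joint's range is limited). The gripper opens to 88 mm and grips with 3 to 60 N. Pads are 19 mm wide; open, the fingers measure 130 mm over their backs; the gripper's body (78 mm by 193 mm) begins 47 mm behind the grasp point.
Start: joints at [-47.836, 20.546, 0.682, 0, -70.136, -16.507], TCP at [0.292, -0.608, 0.227] pointing down, gripper open.
Joint ranges: [-176.03, 176.03], [-82.01, 121.73], [-58.28, 71.71], [-173.87, 95.51], [-174.79, -0.11], [-173.66, 173.66]. Speed limits (degrees/s): [136.94, 136.94, 172.46, 180, 180, 180].

### API

Orientations are given as [roll, pitch, yaw] about the fixed x, y, z axes, in that order (R = Rz(yaw) Ry(pitch) Rx(roll)).
In Python, from plant import telemetry, viewer, workorder gives the robot as it stands. The module is installed in compiled form; this text tells all that it offers.
- The arm moves only by the tool carry_out, never from a script. Its argument "rows" is a list of rows, each a list of 6 numbers: the shift along the tool's x, y, z in m, then the turn, a rotation vector about the tool's x, y, z in rad. In form: [[tx, ty, tz, ax, ay, az], ...]. A call has 1 to 8 rows; each row is the pose to reach, as a shift and turn from the pose commanded when the call began, along the tool's axes at that moment; what a row does not reach only later rows make up. A row lasts 1/8 s, in which the tool goes at most 62.5 mm and 10.7 degrees, less where a joint would pass 70% of its speed; a pose out of reach is approached as far as the arm can. A call with a gripper value outside its range is refused whole. "grip" is the gripper's target within -1 to 1 (fully open at 1, half-way at 0, shut at -1), set as the call begins (left out, the last holds). The fingers move at their own pace and stop on an object; the grip force is fixed at half the most. Time passes only in rows, so rows that repeat a pose let the fingers close. It gives the time, the measured TCP pose, the force, the opening and the grip force at its end, in the units of the state.
- telemetry.get_obs(): the state, without advancing time (a new reading comes with each control period).
- viewer.snapshot(name): name is "scene" or "side" or "wrist"; returns the picture (400x640x3 uint8, red, green, blue); there is no depth.
- viewer.camera_info(name): a dict with "intrinsics" (3x3 intrinsics, pixels), "extrinsics" (4x4, takes a point from camera to world coordinates); the wrist camera has in their place "tool_from_camera" (4x4, takes a point from camera to tool coordinates, whose origin is the TCP and whose axes are the flange's). Camera axes: x right, y down, z forward; pixel columns grow to the right and rows downward; lengths in m; the calibration is good to about 2 mm. A picture is of the moment at which its call begins: read the wrist's pose just before it. camera_info takes no time and is no camera call.
- workorder.close_job(): hands the job in; it is judged then, once.
The state is a dict: "clock": time; "joint_pos": joint angles; "qvel": joint speeds; "tau": joint torques, N m; "tool_pos": TCP position; "orientation": TCP orientation; "force": force on the tool from outside, world axes, zero at the start; "moment": the same for the moment, N m; "opening": finger opening in m; "gripper_force": force on a finger pad.
Only numpy, scipy, OpenCV 4.12 (cv2) and the standard library are available. Lean on these libraries where they do the work, as an engineer would, in place of code of your own. Each camera call takes 0.05 s, during which the arm holds its last target. There are 200 camera calls.

### The job

Clamp the pale wooden block on the blue carriage, without letting the carriage roll: push its brake pedal right down until it snaps over and locks, then push the stiff jaw by its red pad until the block sits flush and square between jaw and fence, and squeeze it there for a moment with a firm push of about 14 N (the fingers must never press the jaw with more than 20 N, and must not push the pedal down with more than 35 N). Leave the jaw closed with the block still held tight, flick the pedal back up to free the brake, and do not disturb the spool, the tape roll or the tub.

Things in the scene. Friction and masses are not known exactly. Their poses are not given: they have to be found in the camera images.
- track: Fixed track on the bench: silver base plate 150 mm (x) by 400 mm (y), 12 mm thick, with two rods along y and a grey end block at each end. Origin under its centre, on the bench. Its axes are those of the carriage too: y runs along the rods towards the fence end, -x is the pedal side. The carriage rolls along y with about 1 N when the brake is off, and holds over 20 N when it is locked.
- carriage_mark (a point): Centre of the top face of the blue carriage plate (104 mm along x, 200 mm along y, top 46 mm above the bench); axes as the track's. Across its +y end is bolted a steel fence, 84 mm wide, 36 mm high; its face looks to -y and lies anywhere from 55 to 71 mm to the +y side of this point (the setting differs each time and is not measured: feel for it).
- block_centre (a point): Pale wooden block, loose on the plate: 45 mm (x) by 49 mm (y) by 51 mm high, its +x, -y vertical edge cut off; this point is its centre and the axes are square to its sides. It starts turned anticlockwise by 0.05 to 0.24 rad, short of the fence by up to 40 mm; when the jaw presses it on the fence with enough force it turns square.
- push_pad (a point): Centre of the outer face of the red pad on the back of the jaw: 44 mm wide, 26 mm high, facing -y (push it to +y); this point is 24 mm above the plate, 70 mm above the bench. The steel jaw is 60 mm wide, 36 mm high, its front face 22 mm ahead (+y). Guide bars beside it stand 9 mm above the plate, 62 mm apart; behind the pad 40 mm or more of plate is free.
- jaw (a joint): Slide of the jaw along the carriage, m: 0 = fully back, grows towards the fence (+y). It starts between 0 and 0.008, takes 4 N of push to move and so keeps its pinch when it is let go; the block is clamped square somewhere between 0.038 and 0.056, wherever the fence stands. The block feels the push on the pad less those 4 N.
- pedal (a point): Middle of the pedal bar: black rubber, 14 mm diameter, 84 mm long along y, red ring at the +y end, carried at its -y end by a 12 mm wide arm that lies 30 to 42 mm to the -y side of this point; the rest is free all round. It moves on a circle of 95 mm radius about lever_hinge: 96 mm above the bench when up, 30 mm when locked. (Its frame turns with the lever; use the track's axes.)
- lever_hinge (a point): Hinge line of the pedal lever, along y, 64 mm to the -x side of the carriage centre and 55 mm above the bench, at the same y as the pedal's middle; axes as the track's. From it the pedal points to -x, at (0.45 - joint lever) rad above the horizontal.
- lever (a joint): Pedal angle in rad: 0 = up, brake off; 0.72 = down on its stop, brake locked. An over-centre spring holds it at either end and it snaps over near 0.36; pressing down at the bar takes about 8 to 14 N (more when the fingertip rubs along it), lifting it about 5 N.
- spool_centre (a point): Brown thread spool, 42 mm wide, 45 mm high, standing on the bench on the pedal side; its centre. Not to be touched.
- tape_centre (a point): Roll of masking tape lying flat, 91 mm wide, 25 mm high, on the pedal side; its centre. Not to be touched.
- tub_centre (a point): Cream lidded tub, 72 mm wide, 42 mm high, behind the track; its centre. Not to be touched.
Mind the look-alikes: they are no part of the job. What is shaped like the part that bears block_centre but turquoise or yellow is not meant.

How it is judged (in metres and radians):
On the way, in this order (a step that is already met when the one before it is completed fails the run):
1. the pedal is down and locked (lever above 0.66), before the jaw has been moved (jaw below 0.012) (value of joint lever above 0.66 rad and value of joint jaw below 0.012 m), for 0.2 s.
2. with the brake still locked, the block is square between jaw and fence (within 0.07 rad) and the jaw squeezes it against the fence with over 8 N for 0.2 s (value of joint lever above 0.66 rad and angle between the y axis of block_centre and the y axis of carriage_mark, either way round below 0.07 rad and height (world z) of block_centre below 0.082 m and value of joint jaw above 0.036 m and contact force between jaw and blank above 8 N), for 0.2 s.
3. the pedal is up again, brake off (lever below 0.1) (value of joint lever below 0.1 rad), for 0.2 s.
At the end, for the whole second after the job is handed in: The pedal is up (lever below 0.1), the block still stands flat on the plate, square to jaw and fence (within 0.07 rad) and still pinched between them (jaw presses it with over 0.5 N, jaw above 0.036), and the carriage is within 6 mm of where it started (value of joint lever below 0.1 rad and angle between the y axis of block_centre and the y axis of carriage_mark, either way round below 0.07 rad and height (world z) of block_centre below 0.082 m and value of joint jaw above 0.036 m and contact force between jaw and blank above 0.5 N and distance of carriage_mark from where it was at the start of the episode below 0.006 m); the robot touches nothing.
It fails at once if the carriage rolls more than 6 mm (distance of carriage_mark from where it was at the start of the episode above 0.006 m).
It fails at once if the fingers press on the jaw with more than 20 N (contact force between the fingers and jaw above 20 N).
It fails at once if the fingers press on the pedal lever with more than 35 N before the jaw is closed (contact force between the fingers and lever above 35 N and value of joint jaw below 0.015 m).
It fails at once if the spool, the tape roll or the tub is moved by more than 10 mm (distance of any of spool_centre, tape_centre, tub_centre from where it was at the start of the episode above 0.01 m).
It also fails if it takes over 69 s, if anything falls off the work surface, if the arm or the gripper's body presses on something with over 40 N, if the wrist force passes 120 N, or if a joint passes its speed limit or range.

## Working session

There is one attempt and no reset: what is moved stays moved. The work goes in short steps, Python scripts to look and compute and a tool call to move; the robot and the scene stay as the last step left them, time stands still between calls to the robot, and variables do not carry over. Pictures are saved under pics/ and viewed, at most 10 in all, crops included, and the job is handed in when it is done.

Besides the shell and the picture viewer there is one more tool, called after "Emit:" as a command line: name --pt "numbers of a row" for each row, then --argument value for the rest. carry_out: Moves the arm, as the interface text tells. Its arguments: {"type":"object","properties":{"rows":{"type":"array"},"grip":{"type":"number"}},"required":["rows"]}

```bash
mkdir -p pics; cat > h.py <<'E'
import numpy as np, cv2
from plant import telemetry, viewer, workorder
from scipy.spatial.transform import Rotation as R
def snap(n,f):
    im=np.ascontiguousarray(viewer.snapshot(n)[:,:,::-1]); cv2.imwrite('pics/'+f,im); return im
def ray(n,u,v,z):
    c=viewer.camera_info(n);K=np.array(c['intrinsics']);T=np.array(c['extrinsics'])
    d=T[:3,:3]@np.linalg.solve(K,[u,v,1]);o=T[:3,3];return o+d*(z-o[2])/d[2]
def proj(n,p):
    c=viewer.camera_info(n);K=np.array(c['intrinsics']);T=np.array(c['extrinsics'])
    q=K@(T[:3,:3].T@(np.array(p)-T[:3,3]));return q[:2]/q[2]
E
python3 - <<'E'
from h import *
a=snap('scene','a.png');b=snap('side','b.png')
for n in('scene','side'):
    c=viewer.camera_info(n);print(np.round(c['intrinsics'],1).tolist(),np.round(c['extrinsics'],3).tolist())
print(viewer.camera_info('wrist'));print(telemetry.get_obs())
E
```

```text
[[494.4, 0.0, 327.8], [0.0, 494.4, 204.4], [0.0, 0.0, 1.0]] [[-0.835, -0.294, 0.466, -0.017], [-0.55, 0.466, -0.693, 0.946], [-0.014, -0.834, -0.551, 0.806], [0.0, 0.0, 0.0, 1.0]]
[[509.8, 0.0, 323.7], [0.0, 509.8, 204.9], [0.0, 0.0, 1.0]] [[0.576, -0.363, 0.733, -0.376], [-0.817, -0.235, 0.526, -0.653], [-0.019, -0.902, -0.432, 0.635], [0.0, 0.0, 0.0, 1.0]]
{'intrinsics': array([[317.32242366,   0.        , 314.88256496],
       [  0.        , 317.32242366, 198.97577493],
       [  0.        ,   0.        ,   1.        ]]), 'tool_from_camera': array([[-1.04898745e-03, -9.53659329e-01, -3.00886664e-01,
         8.15197468e-02],
       [ 9.99999417e-01, -1.07702731e-03, -7.26841947e-05,
         6.97230105e-04],
       [-2.54747193e-04, -3.00886565e-01,  9.53659903e-01,
        -1.57646210e-01],
       [ 0.00000000e+00,  0.00000000e+00,  0.00000000e+00,
         1.00000000e+00]])}
{'clock': 0.1, 'joint_pos': array([-4.78374032e+01,  2.05853167e+01,  6.37754401e-01, -1.51910490e-02,
       -7.01383701e+01, -1.65065776e+01]), 'qvel': array([ 0.00120074,  0.01749651,  0.12445522,  0.08051422, -0.02129346,
        0.04533052]), 'tau': array([-1.78187488e-04, -5.84165311e+01,  2.93754208e+01,  7.01545268e+00,
        1.02464916e-02, -6.61468243e-05]), 'tool_pos': array([ 0.29200561, -0.60806082,  0.22573751]), 'orientation': array([ 1.79913551e+02, -1.07245867e-02, -1.54349145e+02]), 'force': array([-0.95247867, -0.53709134, -0.38076904]), 'moment': array([ 0.05989732, -0.05242188, -0.00547675]), 'gripper_force': 0.0, 'opening': 0.08788746461699734}
```

View pics/a.png

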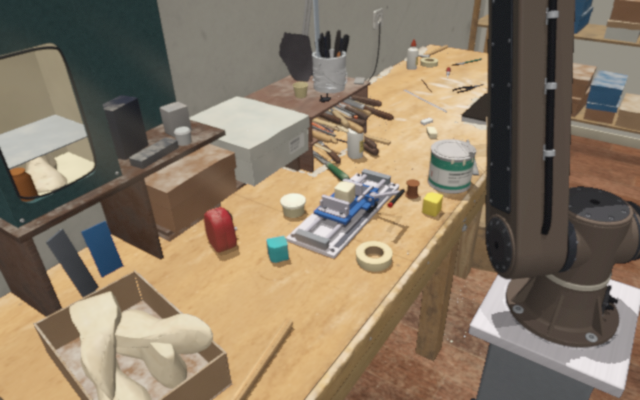

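View pics/b.png

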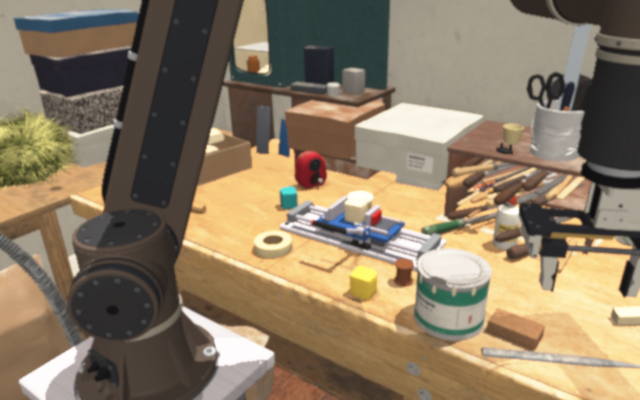

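The track is at about (347,213) in scene and (362,232) in side. The pale block is at (344,190) in scene and (357,207) in side. The turquoise cube (277,249) and the yellow cube (432,204) are the look-alikes. I'll confirm this in one enlarged crop.

```bash
python3 - <<'E'
from h import *
a=cv2.imread('pics/a.png');b=cv2.imread('pics/b.png')
A=cv2.resize(a[165:265,270:420],None,fx=5.3,fy=5.3,interpolation=cv2.INTER_CUBIC)[:,:795]
B=cv2.resize(b[180:280,255:455],None,fx=4,fy=4,interpolation=cv2.INTER_CUBIC)
cv2.imwrite('pics/c.png',A);cv2.imwrite('pics/d.png',B)
for n,p in (('scene',[(347,213),(293,206),(413,187),(375,256)]),('side',[(362,232),(404,271),(272,243)])):
    for u,v in p: print(n,u,v,ray(n,u,v,.02).round(3))
E
```

```text
scene 347 213 [ 0.577 -0.034  0.02 ]
scene 293 206 [0.727 0.018 0.02 ]
scene 413 187 [ 0.481 -0.26   0.02 ]
scene 375 256 [0.42 0.09 0.02]
side 362 232 [ 0.59  -0.076  0.02 ]
side 404 271 [ 0.489 -0.245  0.02 ]
side 272 243 [0.424 0.077 0.02 ]
```

View pics/c.png

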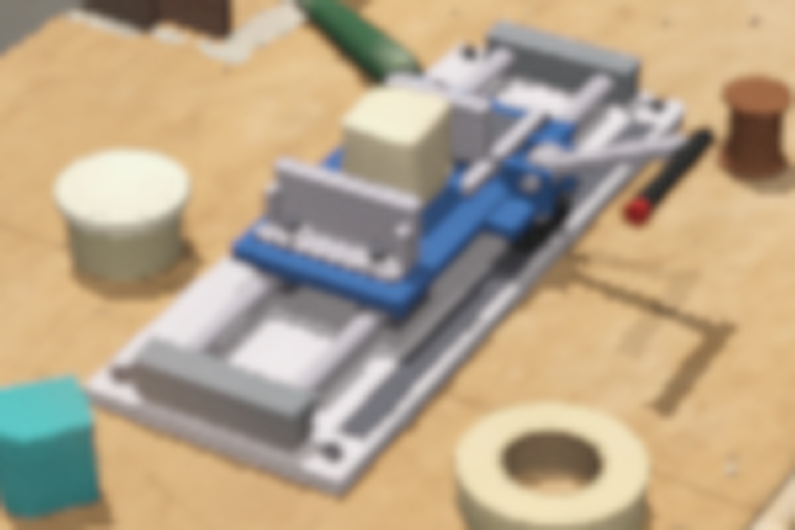

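View pics/d.png

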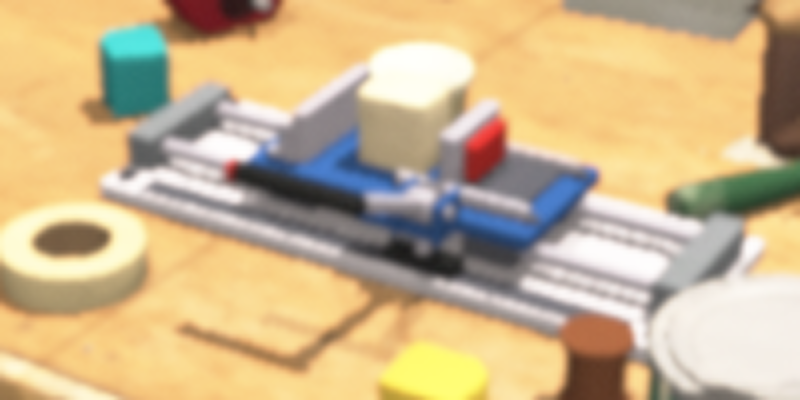

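The crops confirm it: the pale block stands on the blue plate between fence and jaw. The red pad is at side crop (486,150), and the pedal's red ring is at scene crop (637,210) and side crop (232,170). Spool, tape and tub are all visible.

```bash
python3 - <<'E'
from h import *
S=lambda u,v:(270+u/5.3,165+v/5.3); D=lambda u,v:(255+u/4,180+v/4)
for nm,(u,v),z in [('base +y+x',S(88,382),.012),('base +y-x',S(340,485),.012),('base -y-x',S(685,105),.012),('plate +y-x',S(412,297),.046),('plate +y+x',S(237,240),.046),('spooltop',S(757,95),.045),('tape top',S(552,460),.025),('tub top',S(122,185),.042)]:
    print(nm,ray('scene',u,v,z).round(4))
for nm,(u,v),z in [('base +y-x',D(103,183),.012),('base -y+x',D(765,240),.012),('plate -y+x',D(595,175),.046),('plate -y-x',D(530,240),.046),('pad',D(486,150),.07),('spooltop',D(597,335),.045)]:
    print(nm,ray('side',u,v,z).round(4))
def tri(p,q):
    A=[];
    for n,(u,v) in(('scene',p),('side',q)):
        a=ray(n,u,v,.2);b=ray(n,u,v,0);d=(b-a)/np.linalg.norm(b-a);A.append((a,d))
    M=sum(np.eye(3)-np.outer(d,d) for a,d in A);v=sum((np.eye(3)-np.outer(d,d))@a for a,d in A)
    return np.linalg.solve(M,v)
print('ring',tri(S(637,210),D(232,170)).round(4))
E
```

```text
base +y+x [0.6599 0.1378 0.012 ]
base +y-x [0.5096 0.1381 0.012 ]
base -y-x [ 0.5275 -0.2613  0.012 ]
plate +y-x [0.5363 0.0295 0.046 ]
plate +y+x [0.6395 0.0344 0.046 ]
spooltop [ 0.4756 -0.2423  0.045 ]
tape top [0.4266 0.0822 0.025 ]
tub top [0.7253 0.0192 0.042 ]
base +y-x [0.5159 0.1264 0.012 ]
base -y+x [ 0.6808 -0.2621  0.012 ]
plate -y+x [ 0.6419 -0.1644  0.046 ]
plate -y-x [ 0.5488 -0.1701  0.046 ]
pad [ 0.5937 -0.1143  0.07  ]
spooltop [ 0.4794 -0.2489  0.045 ]
ring [ 0.4457 -0.0319  0.0967]
```

```bash
cat >> h.py <<'E'
def row(p,yaw,cmd=None):
    o=telemetry.get_obs() if cmd is None else cmd
    R0=R.from_euler('xyz',o['orientation'],degrees=True);R1=R.from_euler('xyz',[180,0,yaw],degrees=True)
    return np.r_[R0.inv().apply(np.array(p)-o['tool_pos']),(R0.inv()*R1).as_rotvec()].round(4).tolist()
E
python3 -c "
from h import *
print(row([.592,-.09,.30],-88))"
```

```text
[-0.4947, 0.3373, -0.0738, 0.0014, 0.0007, -1.158]
```

Emit:
carry_out --pt "-0.05 0.034 -0.04 0 0 -0.15" --pt "-0.1 0.068 -0.074 0 0 -0.3" --pt "-0.15 0.102 -0.074 0 0 -0.45" --pt "-0.2 0.136 -0.074 0 0 -0.6" --pt "-0.25 0.17 -0.074 0 0 -0.75" --pt "-0.3 0.204 -0.074 0 0 -0.9" --pt "-0.35 0.238 -0.074 0 0 -1.05" --pt "-0.4 0.272 -0.074 0 0 -1.158" --grip -1

```text
clock: 1.1
tool_pos: [0.5342, -0.1905, 0.3005]
orientation: [180.0, 0.0, -87.7]
force: [1.2, -0.7, 0.8]
opening: 0.0133
gripper_force: 0.0
```

```bash
python3 -c "
from h import *
print(row([.592,-.09,.30],-88))"
```

```text
[-0.0981, -0.0617, 0.0005, 0.0001, 0.0001, 0.0044]
```

Emit:
carry_out --pt "-0.048 -0.03 0 0 0 0" --pt "-0.095 -0.06 0 0 0 0" --pt "-0.095 -0.06 0 0 0 0" --pt "-0.095 -0.06 0 0 0 0"

```text
clock: 1.6
tool_pos: [0.59, -0.0952, 0.3]
orientation: [179.9, -0.0, -87.9]
force: [-0.6, 0.4, 0.4]
opening: 0.0003
gripper_force: 0.0
```

```bash
python3 - <<'E'
from h import *
o=telemetry.get_obs();np.save('o1.npy',np.r_[o['tool_pos'],o['orientation']])
a=snap('wrist','w1.png');print(o['tool_pos'],o['orientation'],o['force'],o['opening'])
E
```

```text
[ 0.58999252 -0.09524011  0.30003511] [ 1.79932587e+02 -5.04979381e-03 -8.79463527e+01] [-0.55308093  0.35410849  0.41560642] 0.00030761184215540087
```

View pics/w1.png

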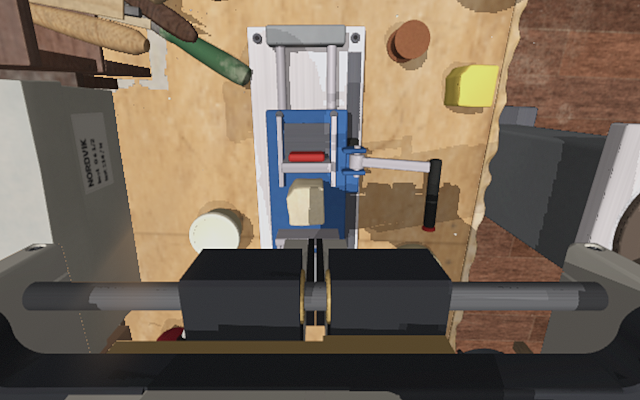

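The wrist view looks straight down. Blue plate x 266–347, red pad at (307,157), block at (305,203), pedal bar from (435,160) to the red ring at (428,229). The spool is at (408,40), the tub at (214,233).

```bash
cat >> h.py <<'E'
def wray(u,v,z,o):
    c=viewer.camera_info('wrist');T=np.eye(4);T[:3,:3]=R.from_euler('xyz',o[3:],degrees=True).as_matrix();T[:3,3]=o[:3]
    T=T@c['tool_from_camera'];d=T[:3,:3]@np.linalg.solve(c['intrinsics'],[u,v,1]);return T[:3,3]+d*(z-T[2,3])/d[2]
E
python3 - <<'E'
from h import *
o=np.load('o1.npy');a=cv2.imread('pics/w1.png');h=cv2.cvtColor(a,cv2.COLOR_BGR2HSV)
def big(m,box):
    k=np.zeros_like(m);x0,y0,x1,y1=box;k[y0:y1,x0:x1]=m[y0:y1,x0:x1]
    c=max(cv2.findContours(k,0,1)[0],key=cv2.contourArea);return c
W=lambda u,v,z:wray(u,v,z,o).round(4)
red=cv2.inRange(h,(0,150,80),(8,255,255))|cv2.inRange(h,(172,150,80),(180,255,255))
blue=cv2.inRange(h,(105,150,60),(125,255,255))
for nm,m,box,z in(('pad',red,(270,140,345,175),.083),('ring',red,(410,215,450,240),.096),('blue',blue,(255,100,349,260),.046)):
    c=big(m,box);r=cv2.minAreaRect(c);print(nm,r,cv2.boundingRect(c));
    print([W(*p,z).tolist() for p in cv2.boxPoints(r)],W(*r[0],z))
dark=cv2.inRange(h,(0,0,0),(180,255,60));c=big(dark,(420,150,446,240));r=cv2.minAreaRect(c);print('bar',r,[W(*p,.096).tolist() for p in cv2.boxPoints(r)])
blk=cv2.inRange(h,(15,25,130),(35,120,255));c=big(blk,(280,174,330,230));r=cv2.minAreaRect(c);print('blk',r,[W(*p,.097).tolist() for p in cv2.boxPoints(r)])
for p in [(249,27),(364,27),(352,160),(345,111),(268,111)]: print(p,W(*p,.012),W(*p,.046))
E
```

```text
pad ((306.5, 156.5), (9.0, 35.0), 90.0) (289, 152, 36, 10)
[[0.6211, -0.1152, 0.083], [0.5797, -0.1167, 0.083], [0.5793, -0.1059, 0.083], [0.621, -0.1045, 0.083]] [ 0.6003 -0.1106  0.083 ]
ring ((427.9345397949219, 228.78622436523438), (12.290731430053711, 4.567501544952393), 4.763641834259033) (422, 226, 13, 6)
[[0.4556, -0.0258, 0.096], [0.4559, -0.0319, 0.096], [0.4407, -0.0311, 0.096], [0.4402, -0.025, 0.096]] [ 0.4481 -0.0285  0.096 ]
blue ((308.63006591796875, 177.92263793945312), (138.1167449951172, 80.52400207519531), 88.31531524658203) (267, 110, 82, 139)
[[0.6527, -0.1607, 0.046], [0.5524, -0.1671, 0.046], [0.5342, 0.0218, 0.046], [0.649, 0.0295, 0.046]] [ 0.5974 -0.0755  0.046 ]
bar ((431.7804870605469, 192.97560119628906), (11.926605224609375, 68.90927124023438), 6.340191841125488) [[0.4557, -0.0311, 0.096], [0.4586, -0.1159, 0.096], [0.4447, -0.1149, 0.096], [0.4409, -0.0299, 0.096]]
blk ((304.7100830078125, 202.25160217285156), (45.24382781982422, 35.69145965576172), 87.70938873291016) [[0.6233, -0.0841, 0.097], [0.5816, -0.0873, 0.097], [0.5771, -0.0306, 0.097], [0.6206, -0.0272, 0.097]]
(249, 27) [ 0.6783 -0.2594  0.012 ] [ 0.6718 -0.2531  0.046 ]
(364, 27) [ 0.5338 -0.2645  0.012 ] [ 0.5383 -0.2578  0.046 ]
(352, 160) [ 0.5371 -0.0954  0.012 ] [ 0.5413 -0.1016  0.046 ]
(345, 111) [ 0.5512 -0.1619  0.012 ] [ 0.5544 -0.163   0.046 ]
(268, 111) [ 0.6554 -0.1583  0.012 ] [ 0.6507 -0.1597  0.046 ]
```

Emit:
carry_out --pt "-0.01 0.05 0.02 0 0 0" --pt "-0.02 0.1 0.05 0 0 0" --pt "-0.038 0.144 0.085 0 0 0" --pt "-0.038 0.144 0.14 0 0 0" --pt "-0.038 0.144 0.175 0 0 0" --pt "-0.038 0.144 0.182 0 0 0" --pt "-0.038 0.144 0.182 0 0 0"

```text
clock: 2.52
tool_pos: [0.4454, -0.0631, 0.1193]
orientation: [-180.0, -0.0, -88.0]
force: [0.6, 0.5, 0.4]
opening: 0.0004
gripper_force: 0.0
```

```bash
python3 - <<'E'
from h import *
a=snap('wrist','w2.png');o=telemetry.get_obs();print(o['tool_pos'],o['orientation'],o['force'])
b=snap('side','s2.png');b=cv2.resize(b[180:280,255:455],None,fx=4,fy=4);cv2.imwrite('pics/s2.png',b)
E
```

```text
[ 0.44589504 -0.06285448  0.11979351] [-1.79907855e+02 -2.80774582e-04 -8.80306367e+01] [ 0.51908089 -0.60548663 -0.94360393]
```

View pics/s2.png

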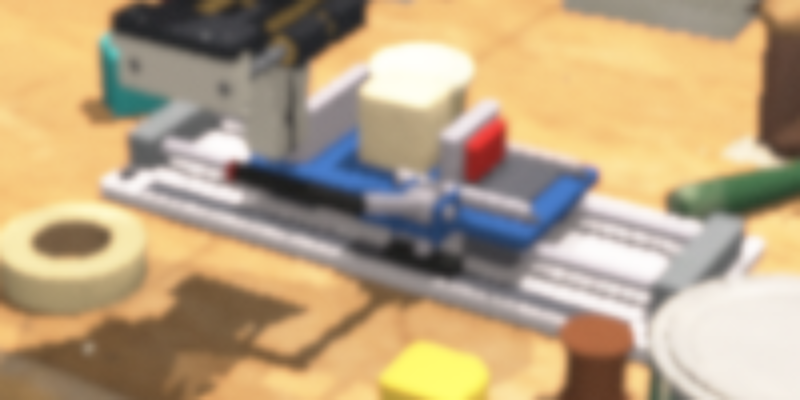

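The fingertip is above the free middle of the pedal bar (crop about (275,155)). Pressing straight down.

Emit:
carry_out --pt "0 0 0.008 0 0 0" --pt "0 0 0.016 0 0 0" --pt "0 0 0.021 0 0 0" --pt "0 0 0.026 0 0 0" --pt "0 0 0.031 0 0 0" --pt "0 0 0.036 0 0 0"

```text
clock: 3.38
tool_pos: [0.4442, -0.0627, 0.082]
orientation: [179.9, -0.0, -88.0]
force: [-2.4, -0.2, 2.9]
opening: 0.0004
gripper_force: 1.7
```

Emit:
carry_out --pt "0 0 0.005 0 0 0" --pt "0 0 0.01 0 0 0" --pt "0 0 0.015 0 0 0"

```text
clock: 3.75
tool_pos: [0.4454, -0.0624, 0.0672]
orientation: [-180.0, 0.0, -88.0]
force: [-0.2, -0.5, 0.0]
opening: 0.0
gripper_force: 0.1
```

```bash
python3 - <<'E'
from h import *
b=snap('side','s3.png');a=snap('scene','a3.png')
A=cv2.resize(a[165:265,320:420],None,fx=4,fy=4);b=cv2.resize(b[180:280,255:355],None,fx=4,fy=4);cv2.imwrite('pics/s3.png',np.hstack([A,b]))
print(telemetry.get_obs()['force'])
E
```

```text
[-0.82710581  0.19442294  0.15841197]
```

View pics/s3.png

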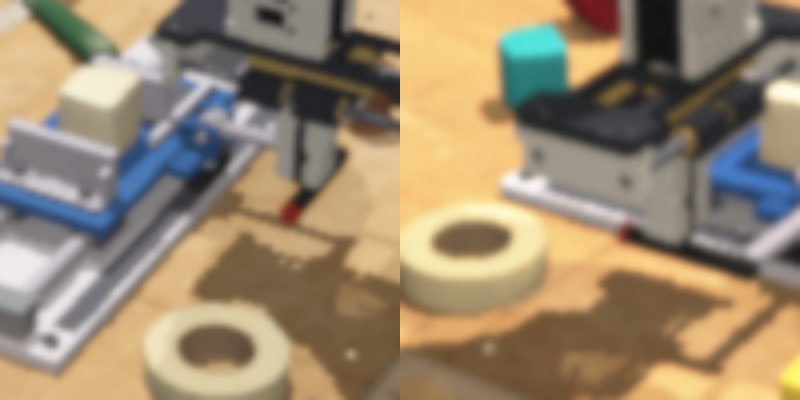

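```bash
python3 - <<'E'
from h import *
print(ray('scene',392.5,218.5,.03),ray('side',311.2,238,.03),ray('scene',392.5,218.5,.06),ray('side',311.2,238,.06))
E
```

```text
[ 0.45122525 -0.06500322  0.03      ] [0.48158791 0.00152058 0.03      ] [ 0.43311583 -0.02590778  0.06      ] [ 0.43907828 -0.03093198  0.06      ]
```

Emit:
carry_out --pt "0 0 0.008 0 0 0" --pt "0 0 0.016 0 0 0" --pt "0 0 0.022 0 0 0" --pt "0 0 0.026 0 0 0" --pt "0 0 0.028 0 0 0"

```text
clock: 4.47
tool_pos: [0.4449, -0.0625, 0.0393]
orientation: [180.0, -0.0, -88.0]
force: [-0.7, 0.6, 0.1]
opening: 0.0001
gripper_force: 0.0
```

Emit:
carry_out --pt "0 0 0.002 0 0 0" --pt "0 0 0.004 0 0 0" --pt "0 0 0.005 0 0 0" --pt "0 0 0.005 0 0 0"

```text
clock: 4.97
tool_pos: [0.4454, -0.0626, 0.0362]
orientation: [-179.9, -0.0, -87.9]
force: [-8.1, 1.7, 24.0]
opening: 0.0007
gripper_force: 12.1
```

```bash
python3 - <<'E'
from h import *
b=snap('side','s4.png');a=snap('scene','a4.png')
A=cv2.resize(a[165:265,320:420],None,fx=4,fy=4);b=cv2.resize(b[180:280,255:355],None,fx=4,fy=4);cv2.imwrite('pics/s4.png',np.hstack([A,b]))
def red(im,x0,y0,x1,y1):
    h=cv2.cvtColor(im,cv2.COLOR_BGR2HSV)[y0:y1,x0:x1];m=cv2.inRange(h,(0,130,70),(9,255,255))|cv2.inRange(h,(170,130,70),(180,255,255))
    v,u=np.nonzero(m);return len(u),u.mean()+x0,v.mean()+y0
import h as H
for s,A_ in(('scene','a4.png'),('side','s4.png')):
    pass
a=cv2.imread('pics/a4.png');b=viewer.snapshot('side')[:,:,::-1].copy()
p=red(a,380,195,402,240);q=red(b,300,210,325,255);print(p,q)
for z in(.02,.03,.04,.05):print(z,ray('scene',*p[1:],z),ray('side',*q[1:],z))
E
```

```text
(23, np.float64(390.39130434782606), np.float64(226.43478260869566)) (12, np.float64(312.0), np.float64(248.75))
0.02 [ 0.44500138 -0.04177353  0.02      ] [ 0.45502757 -0.02006823  0.02      ]
0.03 [ 0.43912086 -0.02920296  0.03      ] [ 0.4415198  -0.03035896  0.03      ]
0.04 [ 0.43324033 -0.01663239  0.04      ] [ 0.42801204 -0.04064968  0.04      ]
0.05 [ 0.42735981 -0.00406183  0.05      ] [ 0.41450427 -0.05094041  0.05      ]
```

Pedal is on its stop with 24 N: the ring triangulates to z = 0.030, so it's locked. Next: lift, then go behind the pad.

Emit:
carry_out --pt "0 0 -0.05 0 0 0" --pt "0 0 -0.1 0 0 0" --pt "0.03 -0.05 -0.1 0 0 0" --pt "0.06 -0.1 -0.1 0 0 0" --pt "0.088 -0.15 -0.1 0 0 0" --pt "0.0885 -0.153 -0.1 0 0 0" --pt "0.0885 -0.153 -0.1 0 0 0"

```text
clock: 6.0
tool_pos: [0.6006, -0.1458, 0.1337]
orientation: [179.9, 0.0, -88.0]
force: [-0.6, -0.6, -0.5]
opening: 0.0004
gripper_force: 0.0
```

```bash
python3 - <<'E'
from h import *
o=telemetry.get_obs();o1=np.r_[o['tool_pos'],o['orientation']];a=snap('wrist','w5.png');print(o1,o['force'])
h=cv2.cvtColor(a,cv2.COLOR_BGR2HSV);m=cv2.inRange(h,(0,150,80),(8,255,255))|cv2.inRange(h,(172,150,80),(180,255,255))
for c in cv2.findContours(m,0,1)[0]:
    if cv2.contourArea(c)>40:
        r=cv2.boundingRect(c);print(r,wray(r[0],r[1],.083,o1),wray(r[0]+r[2],r[1],.083,o1))
b=snap('side','s5.png')
print(row([.6013,-.145,.06],-87.7))
E
```

```text
[ 6.00551881e-01 -1.45751951e-01  1.33714887e-01  1.79914286e+02
  1.12387124e-02 -8.80405381e+01] [-0.59285101 -0.63713835 -0.4841094 ]
[-0.0002, -0.0012, 0.0746, 0.0003, 0.0002, -0.0049]
```

View pics/w5.png

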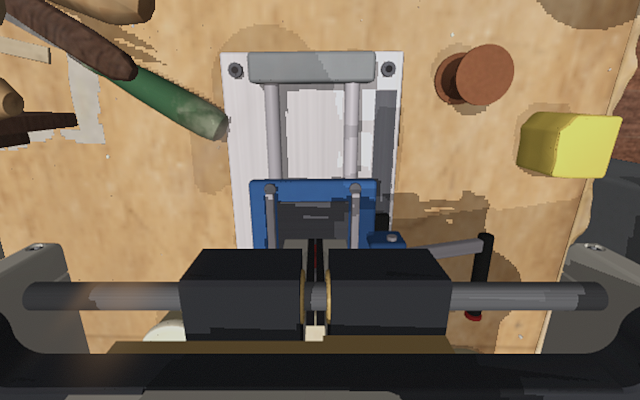

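Fingers (gap at column 315) are centred on the plate (250–379), over the free plate behind the pad. Descending, then pushing gently towards +y.

Emit:
carry_out --pt "0 -0.001 0.04 0 0 -0.005" --pt "0 -0.001 0.07 0 0 -0.005" --pt "0 -0.001 0.073 0 0 -0.005" --pt "-0.01 -0.001 0.073 0 0 -0.005" --pt "-0.016 -0.001 0.073 0 0 -0.005" --pt "-0.018 -0.001 0.073 0 0 -0.005" --pt "-0.02 -0.001 0.073 0 0 -0.005" --pt "-0.022 -0.001 0.073 0 0 -0.005"

```text
clock: 7.1
tool_pos: [0.6017, -0.1241, 0.0623]
orientation: [-179.9, -0.0, -87.7]
force: [0.0, -4.7, 2.9]
opening: 0.0003
gripper_force: 2.1
```

Emit:
carry_out --pt "-0.003 0 0 0 0 0" --pt "-0.006 0 0 0 0 0" --pt "-0.009 0 0 0 0 0" --pt "-0.012 0 0 0 0 0" --pt "-0.015 0 0 0 0 0" --pt "-0.018 0 0 0 0 0" --pt "-0.02 0 0 0 0 0" --pt "-0.022 0 0 0 0 0"

```text
clock: 8.1
tool_pos: [0.6006, -0.1014, 0.0616]
orientation: [-180.0, -0.0, -87.7]
force: [1.9, -4.9, 2.5]
opening: 0.0003
gripper_force: 2.3
```

Emit:
carry_out --pt "-0.001 0 0 0 0 0" --pt "-0.002 0 0 0 0 0" --pt "-0.003 0 0 0 0 0" --pt "-0.004 0 0 0 0 0" --pt "-0.005 0 0 0 0 0" --pt "-0.006 0 0 0 0 0"

```text
clock: 8.85
tool_pos: [0.6003, -0.0955, 0.0616]
orientation: [-180.0, 0.0, -87.7]
force: [2.1, -4.7, 3.5]
opening: 0.0009
gripper_force: 2.3
```

Emit:
carry_out --pt "-0.0008 0 0 0 0 0" --pt "-0.0016 0 0 0 0 0" --pt "-0.0024 0 0 0 0 0" --pt "-0.0032 0 0 0 0 0" --pt "-0.004 0 0 0 0 0"

```text
clock: 9.48
tool_pos: [0.6002, -0.0916, 0.0616]
orientation: [-180.0, 0.0, -87.7]
force: [2.8, -4.0, 3.7]
opening: 0.0006
gripper_force: 2.3
```

Emit:
carry_out --pt "-0.0008 0 0 0 0 0" --pt "-0.0016 0 0 0 0 0" --pt "-0.0024 0 0 0 0 0" --pt "-0.0032 0 0 0 0 0"

```text
clock: 9.98
tool_pos: [0.6, -0.0884, 0.0616]
orientation: [-180.0, 0.0, -87.7]
force: [2.2, -4.1, 3.2]
opening: 0.0
gripper_force: 2.3
```

Emit:
carry_out --pt "-0.0007 0 0 0 0 0" --pt "-0.0014 0 0 0 0 0" --pt "-0.0021 0 0 0 0 0" --pt "-0.0028 0 0 0 0 0"

```text
clock: 10.48
tool_pos: [0.6, -0.0869, 0.0617]
orientation: [-180.0, -0.1, -87.7]
force: [3.2, -14.5, 0.3]
opening: 0.0008
gripper_force: 7.1
```

Emit:
carry_out --pt "0 0 0 0 0 0" --pt "0 0 0 0 0 0" --pt "0 0 0 0 0 0"

```text
clock: 10.85
tool_pos: [0.5999, -0.0869, 0.0616]
orientation: [-180.0, -0.1, -87.7]
force: [4.0, -11.4, 1.9]
opening: 0.0007
gripper_force: 5.9
```

```bash
python3 - <<'E'
from h import *
o=telemetry.get_obs();print(o['force'],o['tool_pos'])
a=snap('scene','a6.png');b=snap('side','s6.png')
A=cv2.resize(a[165:235,305:375],None,fx=5.6,fy=5.6,interpolation=cv2.INTER_CUBIC);b=cv2.resize(b[180:250,310:380],None,fx=5.6,fy=5.6,interpolation=cv2.INTER_CUBIC);cv2.imwrite('pics/c6.png',np.hstack([A,b]))
E
```

```text
[  4.00977321 -11.35012684   1.85516844] [ 0.59991846 -0.08689601  0.06164349]
```

View pics/c6.png

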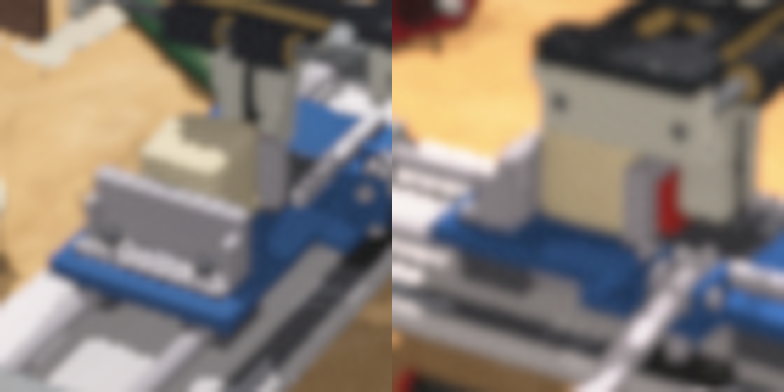

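Block sits between fence and jaw and looks flush on both sides. I'll raise the push gently to about 14 N and watch whether the jaw still advances.

Emit:
carry_out --pt "-0.0002 0 0 0 0 0" --pt "-0.0003 0 0 0 0 0" --pt "-0.0003 0 0 0 0 0"

```text
clock: 11.32
tool_pos: [0.5999, -0.0869, 0.0617]
orientation: [-180.0, -0.1, -87.7]
force: [4.4, -12.9, 1.6]
opening: 0.0004
gripper_force: 6.7
```

Emit:
carry_out --pt "-0.0002 0 0 0 0 0" --pt "-0.0004 0 0 0 0 0" --pt "-0.0004 0 0 0 0 0" --pt "-0.0004 0 0 0 0 0" --pt "-0.0004 0 0 0 0 0"

```text
clock: 11.95
tool_pos: [0.5999, -0.0868, 0.0617]
orientation: [180.0, -0.1, -87.7]
force: [3.5, -14.8, 0.9]
opening: 0.0007
gripper_force: 7.6
```

```bash
python3 - <<'E'
from h import *
a=[]
for i in range(4):
    im=snap('side','s7.png'); o=telemetry.get_obs();a.append(o['force'].round(1).tolist())
print(a,o['tool_pos'])
# fence-block angle: block top edges in side view
c=snap('scene','a7.png')
E
```

```text
[[5.5, -14.6, 0.6], [4.0, -15.5, 0.8], [4.2, -15.0, 0.7], [4.7, -14.0, 0.8]] [ 0.59995018 -0.08683569  0.06171165]
```

Emit:
carry_out --pt "0.002 0 0 0 0 0" --pt "0.01 0 0 0 0 0" --pt "0.02 0 0 0 0 0" --pt "0.02 0 -0.06 0 0 0" --pt "0.02 0 -0.12 0 0 0" --pt "0.03 0 -0.18 0 0 0" --pt "0.03 0 -0.2 0 0 0" --pt "0.03 0 -0.2 0 0 0"

```text
clock: 13.2
tool_pos: [0.6014, -0.1151, 0.2634]
orientation: [-179.8, 0.0, -87.7]
force: [-0.1, -0.8, -0.2]
opening: 0.0003
gripper_force: 0.0
```

```bash
python3 - <<'E'
from h import *
o=telemetry.get_obs();o1=np.r_[o['tool_pos'],o['orientation']];a=snap('wrist','w8.png');np.save('o8.npy',o1);print(o1,o['force'])
cv2.imwrite('pics/c8.png',cv2.resize(a[80:260,240:480],None,fx=3.3,fy=3.3,interpolation=cv2.INTER_CUBIC))
E
```

```text
[ 6.01404180e-01 -1.15075323e-01  2.63384212e-01 -1.79813490e+02
  3.72924712e-02 -8.77235806e+01] [-0.12410356 -0.84024273 -0.22581487]
```

View pics/c8.png

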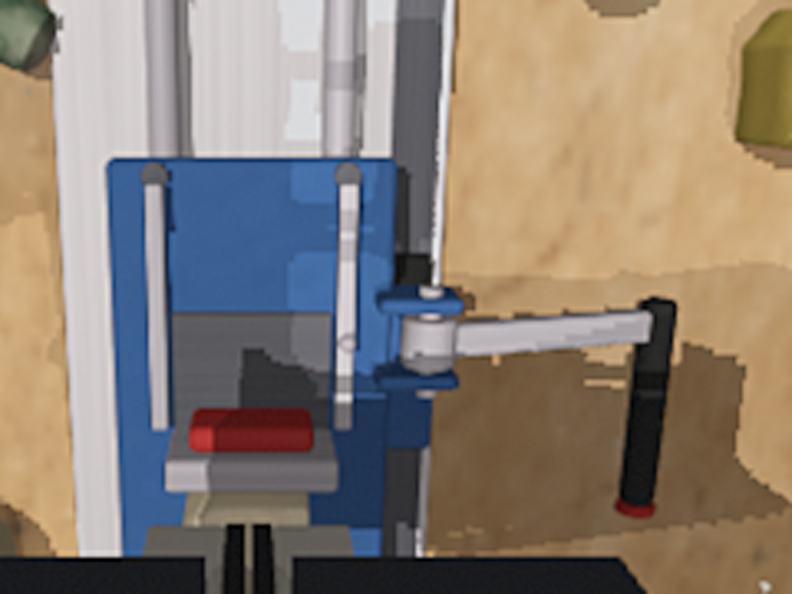

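The jaw edge meets the block squarely (crop row ~490) and the pedal is locked (bar from (657,300) to (635,515)). Next, a numeric squareness check from a pose that shows the whole block, on the way to the pedal.

Emit:
carry_out --pt "-0.04 0 -0.04 0 0 0" --pt "-0.075 0 -0.06 0 0 0" --pt "-0.075 0 -0.06 0 0 0" --pt "-0.075 0 -0.06 0 0 0"

```text
clock: 13.75
tool_pos: [0.5972, -0.0398, 0.3196]
orientation: [179.8, -0.0, -87.7]
force: [1.4, -0.3, -0.8]
opening: 0.0001
gripper_force: 0.0
```

```bash
python3 - <<'E'
from h import *
o8=np.load('o8.npy')
print('plate -y edge corners',wray(240+110/3.3,80+160/3.3,.046,o8),wray(240+395/3.3,80+160/3.3,.046,o8))
print('bar',wray(240+657/3.3,80+300/3.3,.03,o8),wray(240+635/3.3,80+515/3.3,.03,o8))
o=telemetry.get_obs();o1=np.r_[o['tool_pos'],o['orientation']];a=snap('wrist','w9.png');np.save('o9.npy',o1);print(o1)
h=cv2.cvtColor(a,cv2.COLOR_BGR2HSV);m=cv2.inRange(h,(15,25,130),(35,130,255));k=np.zeros_like(m);k[90:248,270:345]=m[90:248,270:345]
c=max(cv2.findContours(k,0,1)[0],key=cv2.contourArea);print(cv2.minAreaRect(c),cv2.boundingRect(c))
k=cv2.drawContours(np.zeros_like(k),[c],-1,255,-1);x,y,w,hh=cv2.boundingRect(c)
for v in range(y,y+hh,2):
    u=np.nonzero(k[v])[0];print(v,u.min(),u.max(),end=' | ')
for u in range(x,x+w,3):
    v=np.nonzero(k[:,u])[0];print(u,':',v.min(),v.max(),end=' ; ')
E
```

```text
plate -y edge corners [ 0.65213697 -0.16125601  0.046     ] [ 0.55220303 -0.16515259  0.046     ]
bar [ 0.44619392 -0.11564032  0.03      ] [ 0.44116837 -0.02668444  0.03      ]
[ 5.97196538e-01 -3.98466828e-02  3.19602849e-01  1.79821816e+02
 -2.10874546e-03 -8.76750766e+01]
((312.0, 175.5), (39.0, 36.0), 90.0) (294, 156, 37, 40)
156 303 304 | 158 299 329 | 160 297 329 | 162 297 329 | 164 296 329 | 166 295 329 | 168 294 329 | 170 294 329 | 172 294 329 | 174 295 330 | 176 295 330 | 178 295 330 | 180 295 330 | 182 296 330 | 184 296 330 | 186 296 330 | 188 296 330 | 190 296 329 | 192 296 329 | 194 297 328 | 294 : 167 173 ; 297 : 160 194 ; 300 : 157 195 ; 303 : 156 195 ; 306 : 157 195 ; 309 : 157 195 ; 312 : 157 195 ; 315 : 157 194 ; 318 : 157 194 ; 321 : 157 194 ; 324 : 157 194 ; 327 : 157 194 ; 330 : 165 189 ;
```

Block is square (edges within about 0.03 rad of the track axes) and the plate hasn't moved. Next: open the fingers half-way and straddle the locked bar.

Emit:
carry_out --pt "0.001 0.055 0 0 0 0" --pt "0.002 0.11 0.02 0 0 0" --pt "0.004 0.155 0.06 0 0 0" --pt "0.004 0.155 0.12 0 0 0" --pt "0.004 0.155 0.18 0 0 0" --pt "0.004 0.155 0.22 0 0 0" --pt "0.004 0.155 0.22 0 0 0" --grip 0

```text
clock: 14.68
tool_pos: [0.4402, -0.0516, 0.0986]
orientation: [179.6, -0.1, -87.8]
force: [-0.6, -0.7, 1.1]
opening: 0.0434
gripper_force: 0.0
```

```bash
python3 - <<'E'
from h import *
o=telemetry.get_obs();o1=np.r_[o['tool_pos'],o['orientation']];print(o1,o['opening'],row([.4425,-.05,.018],-87.7))
E
```

```text
[ 4.40166873e-01 -5.16001869e-02  9.86262769e-02  1.79550616e+02
 -1.08873576e-01 -8.77931223e+01] 0.04343984100723123 [-0.0017, -0.003, 0.0806, 0.0078, -0.0019, -0.0016]
```

Emit:
carry_out --pt "-0.001 -0.002 0.025 0 0 0" --pt "-0.001 -0.002 0.05 0 0 0" --pt "-0.001 -0.002 0.068 0 0 0" --pt "-0.001 -0.002 0.079 0 0 0" --pt "-0.001 -0.002 0.079 0 0 0"

```text
clock: 15.3
tool_pos: [0.4454, -0.0492, 0.0229]
orientation: [180.0, -0.0, -87.7]
force: [-0.8, 0.3, 0.9]
opening: 0.0438
gripper_force: 0.0
```

Emit:
carry_out --pt "0 0.0025 0.005 0 0 0" --pt "0 0.0025 0.005 0 0 0"

```text
clock: 15.55
tool_pos: [0.4425, -0.0492, 0.0178]
orientation: [-180.0, 0.0, -87.7]
force: [0.4, -0.1, -0.0]
opening: 0.0438
gripper_force: 0.0
```

Emit:
carry_out --pt "0 0 0 0 0 0" --pt "0 0 0 0 0 0" --pt "0 0 0 0 0 0" --pt "0 0 0 0 0 0" --grip -1

```text
clock: 16.05
tool_pos: [0.4428, -0.0491, 0.0176]
orientation: [-180.0, 0.0, -87.7]
force: [0.2, 0.3, 0.6]
opening: 0.0127
gripper_force: 30.0
```

Bar is gripped (12.7 mm opening, 30 N). Lifting along the lever's arc.

Emit:
carry_out --pt "0 0.002 -0.008 0 0 0" --pt "0 0.003 -0.016 0 0 0" --pt "0 0.0035 -0.025 0 0 0" --pt "0 0.003 -0.033 0 0 0" --pt "0 0.002 -0.041 0 0 0" --pt "0 0.0005 -0.049 0 0 0" --pt "0 -0.002 -0.057 0 0 0" --pt "0 -0.005 -0.065 0 0 0"

```text
clock: 17.05
tool_pos: [0.4463, -0.0494, 0.0828]
orientation: [179.8, -0.0, -87.7]
force: [-5.2, 0.7, 1.7]
opening: 0.0129
gripper_force: 30.0
```

Emit:
carry_out --pt "0 0 0 0 0 0" --pt "0 0 0 0 0 0"

```text
clock: 17.3
tool_pos: [0.4463, -0.0495, 0.0828]
orientation: [179.9, -0.0, -87.7]
force: [-6.7, 0.8, 6.5]
opening: 0.0128
gripper_force: 30.0
```

Emit:
carry_out --pt "0 0 0 0 0 0" --pt "0 0 0 0 0 0" --pt "0 0 0 0 0 0" --grip 0

```text
clock: 17.68
tool_pos: [0.448, -0.0489, 0.0827]
orientation: [-180.0, 0.0, -87.7]
force: [0.1, 0.4, -0.2]
opening: 0.0378
gripper_force: 0.0
```

Emit:
carry_out --pt "0 0 -0.02 0 0 0" --pt "0 0 -0.05 0 0 0" --pt "0 0 -0.1 0 0 0" --pt "0 0 -0.16 0 0 0" --pt "-0.02 -0.08 -0.22 0 0 0" --pt "-0.02 -0.13 -0.23 0 0 0" --pt "-0.02 -0.15 -0.235 0 0 0" --pt "-0.02 -0.15 -0.235 0 0 0"

```text
clock: 18.68
tool_pos: [0.5994, -0.0226, 0.3168]
orientation: [180.0, -0.0, -87.7]
force: [-0.9, -0.3, -0.7]
opening: 0.0436
gripper_force: 0.0
```

```bash
python3 - <<'E'
from h import *
o=telemetry.get_obs();o1=np.r_[o['tool_pos'],o['orientation']];a=snap('wrist','w10.png');print(o1,o['force'])
h=cv2.cvtColor(a,cv2.COLOR_BGR2HSV)
red=cv2.inRange(h,(0,150,60),(8,255,255))|cv2.inRange(h,(172,150,60),(180,255,255))
for nm,m,z in(('red',red,.09),('blue',cv2.inRange(h,(105,150,60),(125,255,255)),.046),('pale',cv2.inRange(h,(15,25,130),(35,130,255)),.097)):
    m[248:]=0
    for c in cv2.findContours(m,0,1)[0]:
        if cv2.contourArea(c)>(400 if nm!='red' else 20):
            r=cv2.boundingRect(c)
            if 240<r[0]<470: print(nm,r,cv2.minAreaRect(c)[2],wray(r[0],r[1],z,o1),wray(r[0]+r[2],r[1]+r[3],z,o1))
s=viewer.snapshot('scene')[:,:,::-1].copy();q=viewer.snapshot('side')[:,:,::-1].copy()
for nm,im,(x0,y0,x1,y1) in(('scene',s,(378,195,402,240)),('side',q,(300,210,325,255))):
    g=cv2.cvtColor(im,cv2.COLOR_BGR2HSV)[y0:y1,x0:x1];m=cv2.inRange(g,(0,130,70),(9,255,255))|cv2.inRange(g,(170,130,70),(180,255,255))
    v,u=np.nonzero(m);
    if len(u): print(nm,len(u),u.mean()+x0,v.mean()+y0,ray(nm,u.mean()+x0,v.mean()+y0,.096))
E
```

```text
[ 5.99435837e-01 -2.26013945e-02  3.16792392e-01  1.79969268e+02
 -2.60307952e-02 -8.77237689e+01] [-0.88254037 -0.34577137 -0.7068287 ]
red (434, 165, 13, 5) 5.710593223571777 [ 0.4532144  -0.03181859  0.09      ] [ 0.43621869 -0.02620645  0.09      ]
red (299, 123, 36, 9) 90.0 [ 0.62020895 -0.07572838  0.09      ] [ 0.57711255 -0.06693512  0.09      ]
blue (293, 49, 49, 68) 90.0 [ 0.63170186 -0.16114465  0.046     ] [ 0.56614114 -0.0823825   0.046     ]
blue (278, 48, 99, 153) 90.0 [ 0.65017398 -0.16155288  0.046     ] [0.5090861  0.03104334 0.046     ]
pale (297, 142, 37, 41) 90.0 [ 0.62173226 -0.05428097  0.097     ] [ 0.57525258 -0.00608563  0.097     ]
pale (364, 0, 162, 248) 2.82712459564209 [ 0.55519614 -0.20372137  0.097     ] [0.31862132 0.07206857 0.097     ]
scene 20 390.1 204.05 [ 0.44662393 -0.0340872   0.096     ]
side 9 312.8888888888889 222.11111111111111 [ 0.44980911 -0.02912143  0.096     ]
```

Pedal ring is back at its starting pixels in both views, so the lever is up. The plate edge is unchanged at y = -0.161, the block is square, and the arm is clear.

```bash
python3 -c "
from h import *
print(workorder.close_job())"
```

```text
the job is handed in; nothing more can be done
None
```

I locked the brake, clamped the block square with a push of about 15 N, then flicked the pedal back up and handed the job in at about 19 s; in the last images the carriage had not moved and the block was still between jaw and fence, but the hand-in returned no verdict.

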